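# Slide the coir slab onto the capillary mat

### The job

Slide the large pressed-coir slab that lies loose on the table, flat on its underside, through the open side of the low metal frame onto the grey capillary mat, so it can soak. Leave it centred and square between the rails, its long side across the opening, with room to swell all round; do not lift or tip it, and leave the two pots and the small coir piece alone.

Things in the scene. Friction and masses are not known exactly. Their poses are not given: they have to be found in the camera images.
- slab: Large brown pressed-coir slab, a flat rectangular block 100 mm (its x) by 150 mm (its y) by 24 mm thick, about 0.26 kg (varies), loose on the table. Origin at the centre of its underside, z up. Too wide to grip across from above; push it by its edges. Half a turn makes no difference.
- frame: Fixed flat grey mat, under 1 mm thin (no step), 150 mm (x) by 194 mm (y), edged by three aluminium rails 12 mm high and wide: far rail (inner face x = +75 mm) and two side rails (inner faces y = -97, +97 mm, from x = -40 to +75 mm). Near side, facing the robot, is open. Origin: mat centre on the table; x points in through the opening, z up. The slab starts outside it.
- pot_a: Bystander: yellow plastic plant pot standing upside down, 84 mm diameter at the table, 60 mm at the top, 85 mm high. Origin at the centre of its underside.
- pot_b: Bystander: black plastic plant pot, same shape and size as the yellow one, upside down. Origin at the centre of its underside.
- offcut: Bystander: small coir piece, 60 mm (x) by 80 mm (y) by 24 mm thick, loose. Origin at the centre of its underside.

How it is judged:
By the outcome, as a careful person would: the job done as asked, in the order asked, and still so for the second after the job is handed in, with the robot touching nothing.
It also fails if it takes over 59 s, if anything falls off the work surface, if the arm or the gripper's body presses on something with over 40 N, if the wrist force passes 120 N, or if a joint passes its speed limit or range.

### The arm

A 6-joint arm with a two-finger parallel gripper is mounted at the origin on the work surface. World frame = base frame: x ahead of the robot, y to its left, z up, the work surface at z = 0. Lengths are in m, angles in rad, forces in N, time in s.
With the tool pointing down it reaches from about 0.35 to 0.875 m from the base axis. Payload 15.5 kg.
Tool frame: the origin (TCP) lies at the very end of the fingers, on their centre line; the grasp point (between the pads) lies 19 mm behind it; z points along the fingers, y is the line along which they close (so a half turn about z gives the same grasp; the last joint's range is limited). The gripper opens to 85 mm and grips with 20 to 120 N. Pads are 22 mm wide; open, the fingers measure 114 mm over their backs; the gripper's body (76 mm by 85 mm) begins 54 mm behind the grasp point. The pads swing forward as they close: fully open they stand 13 mm farther back than shut.
Start: joints at [-1.252, 0.494, 1.345, -0, 1.302, -0.096], TCP at [0.252, -0.572, 0.231] pointing down, gripper open.
Joint ranges: [-2.91, 2.91], [-0.82, 2.16], [0.22, 2.67], [-1.22, 4.37], [0.12, 2.79], [-3.08, 3.08]. Speed limits (rad/s): [1.89, 1.89, 2.57, 3.01, 3.01, 3.01].

### API

Orientations are given as a rotation vector (axis times angle).
In Python, from cell import telemetry, snapshot, r, recognise, masks_of gives the robot as it stands.
- The arm moves only by the tool servo_tool, never from a script. Its argument "commands" is one flat list of numbers, 4 for each row, row after row: the shift along the tool's x, y, z in mm, then the turn about the tool's z in rad. A call has 1 to 5 rows; each row shifts and turns the commanded pose from where the row before left it, along the tool's axes as they then stand; what a row does not reach is not made up. A row lasts 1/8 s, in which the tool goes at most 62.5 mm and 10.7 degrees, less where a joint would pass 70% of its speed; a pose out of reach is approached as far as the arm can. A call is refused whole if a number of a shift passes 62.5 or a number of a turn 0.188, either way. A call with a gripper value outside its range is refused whole. "grip" is the closure, from 0 (fully open) to 1 (shut), set as the call begins (left out, the last holds). The fingers move at their own pace and stop on an object; the grip force is fixed at half the most. Time passes only in rows, so rows that do not move let the fingers close. It gives the time, the measured TCP pose, the force, the opening and the grip force at its end, in the units of the state.
- telemetry.read_state(): the state, without advancing time (a new reading comes with each control period).
- snapshot(name): name is "side" or "top"; returns a dict with "image" (420x560x3 uint8, blue, green, red), "z_map" (420x560 float32, m along the optical axis (not along the pixel's ray), 0 where there is no reading), "fx", "fy", "cx", "cy" (pixels), "rvec" (rotation vector, rad) and "tvec" (3), from world to camera coordinates, as OpenCV has them. Camera axes: x right, y down, z forward; pixel columns grow to the right and rows downward; lengths in m; the calibration is good to about 2 mm. A picture is of the moment at which its call begins.
- r.job_done(): hands the job in; it is judged then, once.
Trained networks look in the newest picture that a camera, given by its name, has taken for a name from the list of things; names that differ only in an ending like _2 or _b are one class to them, and where a whole thing is asked for, a point or a joint stands for the part that bears it (a point fixed in the world has none). Each returns a list of dicts, best first, with "confidence" (0 to 1); they miss things now and then, are a little off and sometimes report something else, mostly with a low value. They report only what shows in the picture. A call takes as long as a camera call.
- recognise(name, camera): "bbox" ([left, top, right, bottom] in pixels, round what is visible of it).
- masks_of(name, camera): "region" (420x560 bool, what is visible of it) and "bbox" ([left, top, right, bottom] in pixels, round what is visible of it).
The state is a dict: "clock": time; "joint_pos": joint angles; "qd": joint speeds; "joint_efforts": joint torques, N m; "position": TCP position; "tool_rot": TCP orientation; "ft_force": force on the tool from outside, world axes, zero at the start; "wrist_torque": the same for the moment, N m; "gripper_width": finger opening in m; "finger_force": force on a finger pad.
Only numpy, scipy, OpenCV 4.12 (cv2) and the standard library are available. Lean on these libraries where they do the work, as an engineer would, in place of code of your own. Each camera call takes 0.05 s, during which the arm holds its last target. There are 200 camera calls.

## Working session

There is one attempt and no reset: what is moved stays moved. The work goes in short steps, Python scripts to look and compute and a tool call to move; the robot and the scene stay as the last step left them, time stands still between calls to the robot, and variables do not carry over. Pictures are saved under pics/ and viewed, at most 10 in all, crops included, and the job is handed in when it is done.

Besides the shell and the picture viewer there is one more tool, called after ">>>" in YAML: its name, and indented under it one key for each argument. servo_tool: Moves the arm, as the interface text tells. Its arguments: {"type":"object","properties":{"commands":{"type":"array","items":{"type":"number"}},"grip":{"type":"number"}},"required":["commands"]}

```bash
mkdir -p pics; cat > h.py <<'E'
import numpy as np, cv2
from cell import telemetry, snapshot, r, recognise, masks_of
def world(s):
    R=cv2.Rodrigues(np.array(s["rvec"],float))[0]; t=np.array(s["tvec"],float).ravel()
    z=s["z_map"]; v,u=np.mgrid[:z.shape[0],:z.shape[1]]
    c=np.stack([(u-s["cx"])/s["fx"]*z,(v-s["cy"])/s["fy"]*z,z],-1)
    return (c-t)@R   # R^T (c-t)
E
python3 - <<'E'
from h import *
for n in("top","side"):
    s=snapshot(n); cv2.imwrite(f"pics/{n}0.png",s["image"]); W=world(s)
    for o in("slab","frame","pot_a","pot_b","offcut"):
        for m in masks_of(o,n)[:3]:
            g=m["region"]&(s["z_map"]>0); P=W[g]
            top=P[P[:,2]>np.percentile(P[:,2],95)-0.006]
            rc=cv2.minAreaRect((top[:,:2]*1000).astype(np.float32))
            print(n,o,round(m["confidence"],2),m["bbox"],np.round(np.percentile(P[:,2],[5,50,95]),3),[np.round(x,1) for x in rc])
st=telemetry.read_state(); print(st["clock"],st["position"],st["tool_rot"],st["ft_force"])
E
```

```text
top slab 0.86 [214.2, 224.8, 284.4, 280.7] [0.021 0.025 0.029] [array([466.4,  34.8]), array([149.2,  99.7]), np.float64(78.0)]
top frame 0.76 [173.6, 144.7, 262.5, 214.2] [-0.002  0.002  0.014] [array([642.1, 107.5]), array([161.3, 218.1]), np.float64(0.3)]
top pot_a 0.91 [391.0, 133.7, 434.1, 174.2] [0.012 0.081 0.089] [array([ 690.7, -336.6]), array([59.1, 58. ]), np.float64(89.0)]
top pot_a 0.64 [441.1, 176.6, 487.3, 215.8] [0.004 0.074 0.088] [array([ 601. , -455.6]), array([59.5, 58.5]), np.float64(26.8)]
top pot_b 0.91 [391.0, 133.7, 434.1, 174.2] [0.012 0.081 0.089] [array([ 690.7, -336.6]), array([59.1, 58. ]), np.float64(89.0)]
top pot_b 0.64 [441.1, 176.6, 487.3, 215.8] [0.004 0.074 0.088] [array([ 601. , -455.6]), array([59.5, 58.5]), np.float64(26.8)]
top offcut 0.79 [85.9, 153.4, 131.1, 192.8] [0.016 0.024 0.029] [array([657.9, 366.2]), array([59.8, 79.2]), np.float64(36.2)]
side slab 0.78 [280.5, 207.5, 354.3, 274.0] [0.009 0.024 0.027] [array([466.8,  35.4]), array([154.3, 100.6]), np.float64(77.4)]
side slab 0.19 [176.5, 204.2, 280.5, 290.3] [-0.001  0.002  0.013] [a
[... 399 characters left out ...]
1.3, -335.5]), array([56.7, 63.3]), np.float64(19.8)]
side pot_b 0.93 [305.2, 88.4, 331.5, 124.3] [0.008 0.05  0.087] [array([ 600.1, -452.3]), array([53.8, 59.8]), np.float64(1.7)]
side pot_b 0.87 [262.2, 99.6, 289.5, 141.7] [0.008 0.052 0.087] [array([ 691.3, -335.5]), array([56.7, 63.3]), np.float64(19.8)]
side offcut 0.79 [146.2, 314.7, 186.3, 366.8] [0.008 0.024 0.027] [array([658.2, 367. ]), array([59.9, 81.1]), np.float64(36.3)]
side offcut 0.23 [175.9, 205.0, 279.3, 291.1] [-0.001  0.002  0.013] [array([659.5, 107.1]), array([221.9, 129. ]), np.float64(89.9)]
0.6 [ 0.25189724 -0.57199938  0.2312897 ] [3.07423028e+00 6.46928236e-01 6.71240197e-05] [ 0.16781357  0.5395793  -0.09474873]
```

View pics/top0.png

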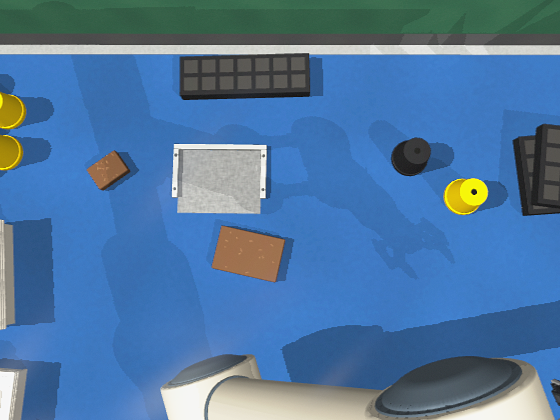

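View pics/side0.png

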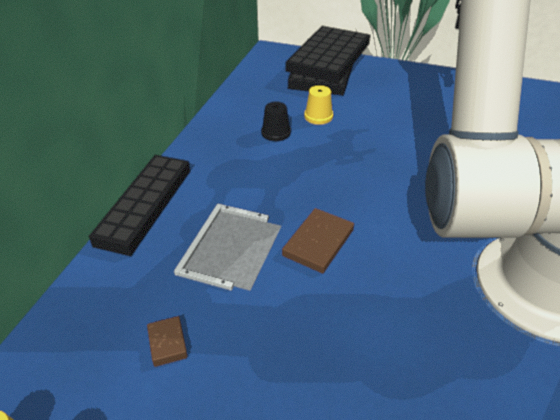

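The top view shows the slab at about pixel (249, 253), yawed about -12° in world. The frame is at about (220, 180), square to the world, with its open side facing the robot. The pots at (411, 157) and (466, 195) and the offcut at (108, 171) are out of the way. The side view agrees.

Plan: push the slab's short edge in +y while squaring it, then push its long edge in +x.

>>> servo_tool:
  commands: [37,-38,0,0,37,-38,0,0,37,-38,0,0,37,-38,0,0,37,-38,0,0]
  grip: 0.35

```text
clock: 1.23
position: [0.345, -0.322, 0.2315]
tool_rot: [3.074, 0.646, 0.001]
ft_force: [0.6, -0.1, -0.2]
gripper_width: 0.0554
finger_force: 0.0
```

>>> servo_tool:
  commands: [37,-38,0,0,37,-38,0,0,37,-38,0,0,37,-37,0,0,37,-37,0,0]

```text
clock: 1.85
position: [0.4387, -0.0753, 0.2316]
tool_rot: [3.074, 0.647, 0.001]
ft_force: [0.1, -0.4, 0.5]
gripper_width: 0.0558
finger_force: 0.0
```

>>> servo_tool:
  commands: [0,0,20,-0.18,0,0,20,-0.18,0,0,20,-0.18,0,0,20,-0.18,0,0,20,-0.18]

```text
clock: 2.48
position: [0.4383, -0.077, 0.1308]
tool_rot: [2.481, 1.927, 0.0]
ft_force: [0.9, 0.3, -0.1]
gripper_width: 0.0554
finger_force: 0.0
```

```bash
cat >> h.py <<'E'
def go(x,y,z,th):
    """offset (mm) in current tool axes and turn (rad) to world target"""
    st=telemetry.read_state(); R=cv2.Rodrigues(np.array(st["tool_rot"]))[0]
    d=R.T@(np.array([x,y,z])-np.array(st["position"])*1000); cur=np.arctan2(R[1,0],R[0,0])
    print("clk %.2f"%st["clock"],"pos",np.round(np.array(st["position"])*1000,1),"th %.1f"%np.degrees(cur),"F",np.round(st["ft_force"],1),"w %.3f"%st["gripper_width"])
    print("shift",np.round(d,1),"turn %.3f"%(cur-np.radians(th)))
def where(name,cam):
    s=snapshot(cam); W=world(s); m=masks_of(name,cam)[0]; P=W[m["region"]&(s["z_map"]>0)]
    top=P[P[:,2]>np.percentile(P[:,2],95)-0.006]
    print(cam,name,round(m["confidence"],2),[np.round(x,1) for x in cv2.minAreaRect((top[:,:2]*1000).astype(np.float32))])
    return s
E
python3 -c "
from h import *
go(443,-77.5,4,78)
where('slab','side')"
```

```text
clk 2.48 pos [438.3 -77.  130.8] th 75.7 F [ 0.9  0.3 -0.1] w 0.055
shift [  0.6   4.6 126.8] turn -0.040
side slab 0.78 [array([466.3,  34.8]), array([152.9, 100.2]), np.float64(77.6)]
```

>>> servo_tool:
  commands: [0,1,30,-0.04,0,1,30,0,0,1,30,0,0,1,20,0,0,0,10,0]

```text
clock: 3.2
position: [0.4424, -0.078, 0.011]
tool_rot: [-2.452, -1.964, 0.0]
ft_force: [0.0, -0.4, 0.4]
gripper_width: 0.0553
finger_force: 0.0
```

```bash
python3 - <<'E'
from h import *
go(455,21.5,5,90)
s=where('slab','side')
cv2.imwrite("pics/side1.png",cv2.resize(s["image"][150:330,200:440],(800,600)))
E
```

```text
clk 3.20 pos [442.4 -78.   11. ] th 77.4 F [ 0.  -0.4  0.4] w 0.055
shift [99.8 -9.4  6. ] turn -0.220
side slab 0.82 [array([466.8,  35.3]), array([151.4, 100.5]), np.float64(78.0)]
```

View pics/side1.png

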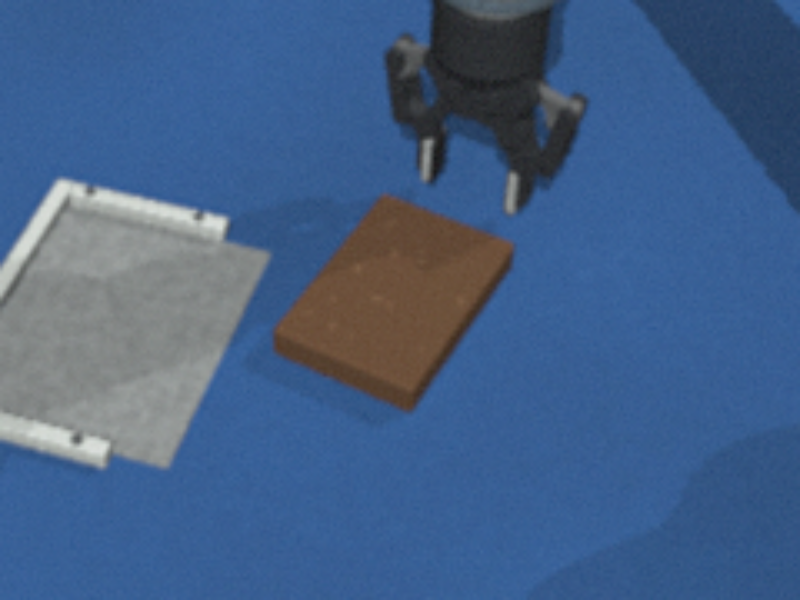

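The two fingers stand square behind the slab's short edge at crop (425,170) and (513,200), clear of it by about 28 mm. Next I lower a little and push.

>>> servo_tool:
  commands: [5,0,5,0,7,0,0,0,7,0,0,0,6,0,0,0,6,0,0,0]

```text
clock: 3.92
position: [0.4489, -0.0471, 0.0064]
tool_rot: [2.448, 1.969, 0.0]
ft_force: [-0.5, -3.1, 2.3]
gripper_width: 0.0557
finger_force: 1.6
```

>>> servo_tool:
  commands: [7,0,0,-0.03,7,0,0,-0.03,7,0,0,-0.03,7,0,0,-0.03,7,0,0,-0.03]

```text
clock: 4.55
position: [0.4542, -0.0126, 0.0063]
tool_rot: [2.291, 2.149, 0.0]
ft_force: [0.7, -3.0, 2.6]
gripper_width: 0.0551
finger_force: 1.5
```

```bash
python3 - <<'E'
from h import *
go(455,21.5,5,90)
s=where('slab','side')
s=where('slab','top')
E
```

```text
clk 4.55 pos [454.2 -12.6   6.3] th 86.3 F [ 0.7 -3.   2.6] w 0.055
shift [34.1 -1.4  1.3] turn -0.064
side slab 0.71 [array([461.7,  74.5]), array([152.4, 100.3]), np.float64(85.2)]
top slab 0.92 [array([474.8, 135.2]), array([30. , 84.2]), np.float64(81.7)]
```

>>> servo_tool:
  commands: [7,0,0,-0.022,7,0,0,-0.022,7,0,0,-0.02,7,0,0,0,5,0,0,0]

```text
clock: 5.38
position: [0.455, 0.0205, 0.0063]
tool_rot: [-2.223, -2.219, 0.0]
ft_force: [-0.5, -1.6, 0.1]
gripper_width: 0.0554
finger_force: 0.7
```

```bash
python3 - <<'E'
from h import *
go(455,21.5,5,90)
s=where('slab','side')
s=where('frame','side')
E
```

```text
clk 5.38 pos [455.   20.5   6.3] th 89.9 F [-0.5 -1.6  0.1] w 0.055
shift [1.  0.  1.3] turn -0.002
side slab 0.57 [array([455.5, 107.1]), array([ 99.9, 150.4]), np.float64(0.2)]
side frame 0.76 [array([659.8, 106.6]), array([222.4, 127.7]), np.float64(89.7)]
```

Slab is at (455.5, 107.1) and square. Next I retreat, lift, and go round to the near long edge.

>>> servo_tool:
  commands: [-15,0,0,0,-15,0,0,0,0,0,-40,0,0,0,-40,0,0,0,-30,0]

```text
clock: 6.2
position: [0.4551, -0.0112, 0.1178]
tool_rot: [2.224, 2.217, 0.001]
ft_force: [0.1, -0.2, -0.5]
gripper_width: 0.0556
finger_force: 0.0
```

>>> servo_tool:
  commands: [29,-18,0,0,29,-18,0,0,29,-18,0,0,29,-18,0,0,0,-4,0,0.17]

```text
clock: 6.82
position: [0.3782, 0.1065, 0.1163]
tool_rot: [-2.405, -2.02, 0.001]
ft_force: [-0.2, -0.9, -0.7]
gripper_width: 0.0554
finger_force: 0.0
```

>>> servo_tool:
  commands: [0,0,0,0.175,0,0,0,0.175,0,0,0,0.175,0,0,0,0.175,0,0,0,0.175]

```text
clock: 7.45
position: [0.3795, 0.1051, 0.1163]
tool_rot: [3.037, 0.803, 0.0]
ft_force: [-0.8, 0.4, 0.2]
gripper_width: 0.0556
finger_force: 0.0
```

>>> servo_tool:
  commands: [0,0,0,0.175,0,0,0,0.175,0,0,0,0.175,0,0,0,0,0,0,0,0]

```text
clock: 8.07
position: [0.3793, 0.1056, 0.1163]
tool_rot: [3.142, 0.004, -0.0]
ft_force: [-0.1, -0.2, -0.4]
gripper_width: 0.0553
finger_force: 0.0
```

```bash
python3 - <<'E'
from h import *
go(377,107,6,0)
s=where('slab','side')
s=where('slab','top'); s=where('frame','top')
E
```

```text
clk 8.07 pos [379.3 105.6 116.3] th 0.1 F [-0.1 -0.2 -0.4] w 0.055
shift [ -2.3  -1.4 110.3] turn 0.002Traceback (most recent call last):
  File "<stdin>", line 3, in <module>
  File "h.py", line 15, in where
    s=snapshot(cam); W=world(s); m=masks_of(name,cam)[0]; P=W[m["region"]&(s["z_map"]>0)]
                                   ~~~~~~~~~~~~~~~~~~^^^
IndexError: list index out of range
```

>>> servo_tool:
  commands: [-2,-1,30,0,0,0,30,0,0,0,30,0,0,0,15,0,0,0,5,0]

```text
clock: 8.8
position: [0.3769, 0.107, 0.0056]
tool_rot: [3.141, 0.001, -0.002]
ft_force: [-0.4, -0.8, 0.4]
gripper_width: 0.0553
finger_force: 0.0
```

```bash
python3 - <<'E'
from h import *
go(575,107,6,0)
s=snapshot("side"); print([(round(m["confidence"],2),m["bbox"]) for m in masks_of("slab","side")])
cv2.imwrite("pics/side2.png",cv2.resize(s["image"][150:330,180:420],(800,600)))
E
```

```text
clk 8.80 pos [376.9 107.    5.6] th 0.0 F [-0.4 -0.8  0.4] w 0.055
shift [ 1.981e+02  1.000e-01 -7.000e-01] turn 0.000
[(0.96, [280.2, 232.0, 341.4, 299.4])]
```

View pics/side2.png

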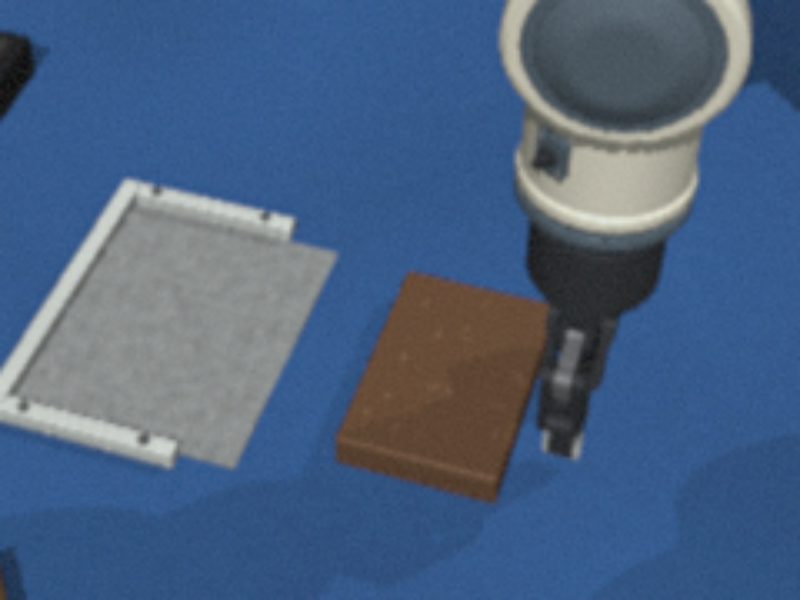

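The slab is square to the frame at crop (445,380), with the fingers behind its near edge at (560,440). Now I push it in.

>>> servo_tool:
  commands: [6,0,0,0,6,0,0,0,8,0,0,0,10,0,0,0,10,0,0,0]

```text
clock: 9.52
position: [0.4177, 0.107, 0.0063]
tool_rot: [3.142, -0.002, -0.001]
ft_force: [-3.5, 0.9, 3.2]
gripper_width: 0.0559
finger_force: 1.8
```

>>> servo_tool:
  commands: [10,0,0,0,10,0,0,0,10,0,0,0,10,0,0,0,10,0,0,0]

```text
clock: 10.15
position: [0.468, 0.107, 0.0063]
tool_rot: [-3.142, 0.002, 0.0]
ft_force: [-3.1, 0.7, 1.9]
gripper_width: 0.0556
finger_force: 1.3
```

>>> servo_tool:
  commands: [10,0,0,0,10,0,0,0,8,0,0,0,6,0,0,0,4,0,0,0]

```text
clock: 10.78
position: [0.5055, 0.107, 0.0062]
tool_rot: [3.142, -0.002, -0.0]
ft_force: [-4.3, 1.1, 2.4]
gripper_width: 0.0556
finger_force: 1.7
```

```bash
python3 - <<'E'
from h import *
go(574,107,6,0)
for c in("side","top"):
  try: where('slab',c)
  except IndexError: print(c,"none")
E
```

```text
clk 10.78 pos [505.5 107.    6.2] th -0.1 F [-4.3  1.1  2.4] w 0.056
shift [68.5 -0.1  0.2] turn -0.001
side slab 0.68 [array([566.4, 106.8]), array([101.1, 152.9]), np.float64(1.0)]
top slab 0.84 [array([595.3,  84. ]), array([177.3,  86.1]), np.float64(56.5)]
```

>>> servo_tool:
  commands: [10,0,0,0,10,0,0,0,10,0,0,0,10,0,0,0,8,0,0,0]

```text
clock: 11.6
position: [0.554, 0.1069, 0.0063]
tool_rot: [-3.142, 0.002, -0.0]
ft_force: [-2.5, -0.1, 2.2]
gripper_width: 0.0555
finger_force: 1.7
```

>>> servo_tool:
  commands: [6,0,0,0,5,0,0,0,4,0,0,0,0,0,0,0,0,0,0,0]

```text
clock: 12.22
position: [0.5685, 0.1069, 0.0063]
tool_rot: [-3.142, 0.002, -0.001]
ft_force: [-0.7, 0.9, 0.3]
gripper_width: 0.0553
finger_force: 0.0
```

```bash
python3 - <<'E'
from h import *
go(574,107,6,0)
s=where('slab','side'); s=where('frame','side')
cv2.imwrite("pics/side3.png",cv2.resize(s["image"][180:310,150:323],(800,600)))
E
```

```text
clk 12.22 pos [568.5 106.9   6.3] th -0.1 F [-0.7  0.9  0.3] w 0.055
shift [ 5.5 -0.1  0.3] turn -0.001
side slab 0.64 [array([622.4, 107.5]), array([155.1, 115.7]), np.float64(89.7)]
side frame 0.82 [array([641. , 107.3]), array([222.3, 168.1]), np.float64(88.7)]
```

View pics/side3.png

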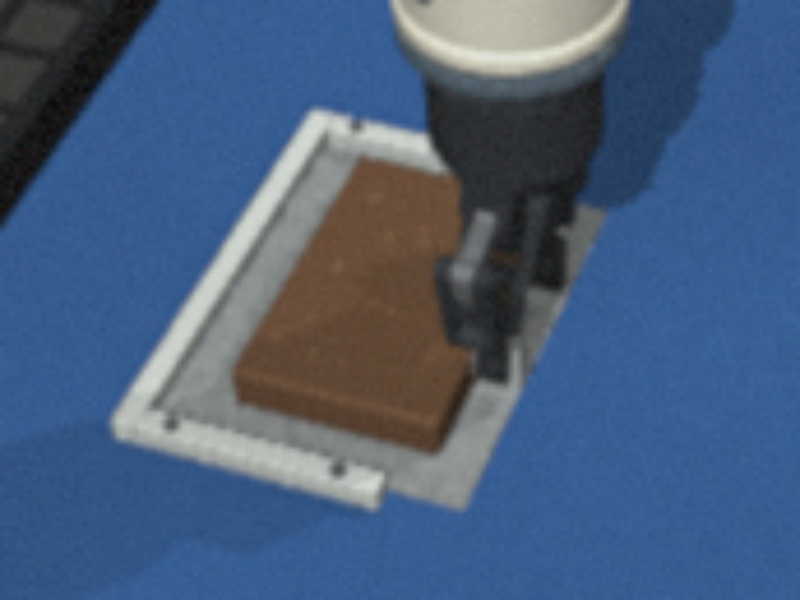

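The slab lies between the rails, roughly 6 mm short of centre in x. A final nudge, then I back off and look from above.

>>> servo_tool:
  commands: [3,0,0,0,2,0,0,0,1,0,0,0,0,0,0,0,-15,0,0,0]

```text
clock: 13.05
position: [0.5605, 0.1069, 0.0064]
tool_rot: [-3.141, 0.002, -0.003]
ft_force: [-1.0, -0.1, -0.1]
gripper_width: 0.0556
finger_force: 0.0
```

>>> servo_tool:
  commands: [-20,0,0,0,-30,0,-30,0,-40,0,-40,0,-40,0,-40,0,-40,0,-40,0]

```text
clock: 13.68
position: [0.3884, 0.1071, 0.1574]
tool_rot: [-3.141, 0.002, -0.001]
ft_force: [0.9, 0.5, 1.2]
gripper_width: 0.0556
finger_force: 0.0
```

>>> servo_tool:
  commands: [0,60,0,0,0,60,0,0,0,60,0,0,0,60,0,0,0,0,0,0]

```text
clock: 14.3
position: [0.3897, -0.137, 0.1565]
tool_rot: [3.14, -0.011, 0.003]
ft_force: [-0.1, 1.0, 0.3]
gripper_width: 0.0555
finger_force: 0.0
```

```bash
python3 - <<'E'
from h import *
go(400,-100,150,0)
for c in("top","side"):
    s=where('slab',c); where('frame',c)
    W=world(s)*1000; x,y,z=W[...,0],W[...,1],W[...,2]; ok=s["z_map"]>0
    m=ok&(z>18)&(z<32)&(abs(x-636)<70)&(abs(y-107)<93)
    print(c,"slab",[np.round(v,1) for v in cv2.minAreaRect(np.stack([x[m],y[m]],-1).astype(np.float32))])
    f=ok&(abs(z-12)<4)&(s["image"].min(-1)>150)&(abs(x-640)<100)&(abs(y-107)<125)
    print(c,"rails",[np.round(np.percentile(v[f],[1,99]),1) for v in(x,y)])
    if c=="top": cv2.imwrite("pics/top4.png",cv2.resize(s["image"][130:230,155:288],(800,600)))
E
```

```text
clk 14.30 pos [ 389.7 -137.   156.5] th -0.4 F [-0.1  1.   0.3] w 0.055
shift [ 10.1 -37.1   6.5] turn -0.007
top slab 0.95 [array([635.1, 106.4]), array([150.6,  99. ]), np.float64(89.2)]
top frame 0.81 [array([653.8, 107.2]), array([137.3, 217.6]), np.float64(0.3)]
top slab [array([635.7, 106.9]), array([150.8, 101.1]), np.float64(89.8)]
top rails [array([597.9, 722.3]), array([ -1.4, 215.5])]
side slab 0.67 [array([635.6, 107.6]), array([150.4, 100.3]), np.float64(89.9)]
side frame 0.93 [array([654.2, 106.8]), array([221.6, 138.5]), np.float64(89.4)]
side slab [array([635.4, 106.4]), array([154. , 101.8]), np.float64(89.1)]
side rails [array([597.7, 722.6]), array([ -1.7, 216.6])]
```

View pics/top4.png

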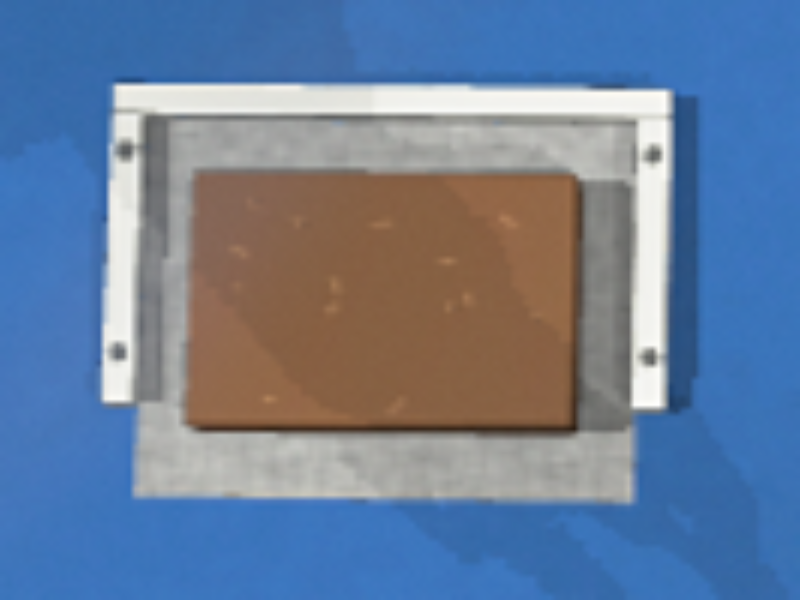

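The slab (187–580, 170–430 in the crop) sits centred between the rails within about 1 mm. It is square, with even gaps of about 22 mm at the sides and 25 mm front and back, and the arm is clear.

```bash
python3 -c "
from h import *
print(r.job_done())"
```

```text
the job is handed in; nothing more can be done
None
```

The slab is on the mat and the job is handed in: it sits centred within about 1 mm and square within about 1°, with 22–25 mm clear all round. It was only pushed, never lifted, and the pots and small coir piece were not touched; about 14 s of the 59 s were used.

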